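# Take the blue bayonet cover off a fume-filter pot

## Robot

A 7-joint arm with a two-finger parallel gripper is mounted at the origin on the work surface. World frame = base frame: x ahead of the robot, y to its left, z up, the work surface at z = 0. Lengths are in m, angles in degrees, forces in N, time in s.
With the tool pointing down it reaches from about 0.425 to 0.925 m from the base axis. Payload 6.8 kg.
Tool frame: the origin (TCP) lies on the centre line of the jaws, within the pads' length; the fingertips stand 17 mm ahead of it and the grasp point (between the pads) lies 2 mm behind it; z points along the fingers, y is the direction in which the jaws open and shut (so a half turn about z gives the same grasp; the last joint's range is limited). The gripper opens to 88 mm and grips with 3 to 60 N. Pads are 20 mm wide; open, the fingers measure 115 mm over their backs; the gripper's body (75 mm by 178 mm) begins 61 mm behind the grasp point.
Start: joints at [65.426, 27.33, 1.283, 89.118, -0.659, 63.558, -4.761], TCP at [0.213, -0.641, 0.24] pointing down, gripper open.
Joint ranges: [-169.35, 169.35], [-19.33, 120.38], [-80.79, 83.38], [13.8, 139.57], [-78.32, 258.32], [9.67, 109.79], [-169.56, 169.56]. Speed limits (degrees/s): [136.94, 136.94, 180, 180, 180, 180, 180].

## Interface

Orientations are given as a 3x3 rotation matrix whose columns are the frame's x, y, z axes.
In Python, from rig import sensors, eyes, order, nets gives the robot as it stands.
- The arm moves only by the tool step_arm, never from a script. Its argument "plan" is a list of rows, each a list of 4 numbers: the shift along the world's x, y, z in units of 30 mm (1.0 is 30 mm), then the turn about the world's z in units of 6 degrees (1.0 is 6 degrees). In form: [[tx, ty, tz, spin], ...]. A call has 1 to 10 rows; each row shifts and turns the commanded pose from where the row before left it; what a row does not reach is not made up. A row lasts 1/10 s, in which the tool goes at most 50 mm and 8.59 degrees, less where a joint would pass 70% of its speed; a pose out of reach is approached as far as the arm can. A call is refused whole if a number of a shift passes 1 or a number of a turn 1, either way. A call with a gripper value outside its range is refused whole. "gripper" is the opening, from -1 (shut) to 1 (fully open), set as the call begins (left out, the last holds). The fingers move at their own pace and stop on an object; the grip force is fixed at half the most. Time passes only in rows, so rows that do not move let the fingers close. It gives the time, the measured TCP pose, the force and the opening at its end, in the units of the state.
- sensors.observe(): the state, without advancing time (a new reading comes with each control period).
- eyes.capture(name): name is "side" or "top" or "wrist"; returns (picture, depth): 384x512x3 uint8, red, green, blue; 384x512 float32, m along the optical axis (not along the pixel's ray), 0 where there is no reading.
- eyes.camera_info(name): a dict with "intrinsics" (3x3 intrinsics, pixels), "T" (4x4, takes a point from camera to world coordinates). Camera axes: x right, y down, z forward; pixel columns grow to the right and rows downward; lengths in m; the calibration is good to about 2 mm. A picture is of the moment at which its call begins: read the wrist's pose just before it. camera_info takes no time and is no camera call; for the wrist camera it gives the pose at the moment of the call.
- order.close_job(): hands the job in, once; it reports no verdict.
Trained networks look in the newest picture that a camera, given by its name, has taken for a name from the list of things; names that differ only in an ending like _2 or _b are one class to them, and where a whole thing is asked for, a point or a joint stands for the part that bears it (a point fixed in the world has none). Each returns a list of dicts, best first, with "score" (0 to 1); they miss things now and then, are a little off and sometimes report something else, mostly with a low value. They report only what shows in the picture. A call takes as long as a camera call.
- nets.recognise(camera, label): "centre" ([column, row] as shares, 0 to 1, of the picture: columns of its width, rows of its height, amid what is visible of it).
- nets.place_of(camera, label): "centre" ([column, row] as shares, 0 to 1, of the picture: columns of its width, rows of its height: a listed point, or the origin of a listed thing).
The state is a dict: "clock": time; "q": joint angles; "qvel": joint speeds; "tau": joint torques, N m; "position": TCP position; "tcp_rot": TCP orientation; "wrist_force": force on the tool from outside, world axes, zero at the start; "wrist_torque": the same for the moment, N m; "finger_gap": opening from 0.0 (shut) to 1.0 (fully open).
Only numpy, scipy, OpenCV 4.12 (cv2) and the standard library are available. Lean on these libraries where they do the work, as an engineer would, in place of code of your own. Each camera call takes 0.05 s, during which the arm holds its last target.

## Task

The fume filter under the blue cover is due for a change. Press the blue cover down on its spring, twist it about a quarter turn anticlockwise (seen from above) until its lugs are free, without forcing it, lift it off and set it in the yellow tray, right side up. Leave the white cover on the other pot as it is.

Things in the scene. Friction and masses are not known exactly. Their poses are not given: they have to be found in the camera images.
- cap_blue: Blue bayonet cover, loose, about 120 g. Sizes in mm: disc of radius 31, 5 thick; two opposite lugs along its x axis, tips 38.5 from the axis; on top a grip bar 52 long (x), 14 wide (y), 5 to 43 above the origin, white line on top. Origin: centre of the underside, z up along its axis. Starts locked in its pot, x along the pot's x, 60 above the pot's origin. Grip the bar across its width.
- pot_blue: Grey pot, fixed, sizes in mm; origin: centre of underside, z the turning axis; collar radius 45.5 outside, 33 inside, top 69 up. A spring holds the lugs in notches 6 deep: press the cover 6 to 10 down (5 to 9 N; aim 8), hold, turn anticlockwise from above. Lifts straight out at 69 to 103 deg (aim 85), stop just beyond. Clockwise is blocked. Freed, the spring lifts it 3 over the locked height.
- tray: Yellow open tray, fixed, 170 mm (x) by 150 mm (y) outside, walls 4 mm thick and 22 mm high, inner floor about 4 mm above its origin, which is the centre of its underside.
- cap_white_end (a point): A point on top of the white cover's grip bar, at one end, 26 mm from that cover's axis (which lies towards this point's -x). The white cover has the same shape as the blue one, sits locked in an equal grey pot, and is to be left alone.

How it is judged:
By the outcome, as a careful person would: the job done as asked, in the order asked, and still so for the second after the job is handed in, with the robot touching nothing.
It also fails if it takes over 48 s, if anything falls off the work surface, if the arm or the gripper's body presses on something with over 40 N, if the wrist force passes 120 N, or if a joint passes its speed limit or range.

## Working session

There is one attempt and no reset: what is moved stays moved. The work goes in short steps, Python scripts to look and compute and a tool call to move; the robot and the scene stay as the last step left them, time stands still between calls to the robot, and variables do not carry over. Pictures are saved under pics/ and viewed, and the job is handed in when it is done.

Besides the shell and the picture viewer there is one more tool, called after "Call:" by a JSON object that holds its "method" and its "body". step_arm: Moves the arm, as the interface text tells. Its arguments: {"type":"object","properties":{"plan":{"type":"array","items":{"type":"array","items":{"type":"number"}}},"gripper":{"type":"number"}},"required":["plan"]}

```bash
ls; mkdir -p pics
cat > h.py <<'E'
import numpy as np, cv2
from rig import sensors, eyes, order, nets
def ray(name, px, info=None):
    i=info or eyes.camera_info(name); K=np.array(i["intrinsics"]);T=np.array(i["T"])
    d=T[:3,:3]@np.linalg.solve(K,[px[0],px[1],1.0]); return T[:3,3],d
def pt(name,px,depth,info=None):
    o,d=ray(name,px,info); return o+d*depth
def onz(name,px,z,info=None):
    o,d=ray(name,px,info); return o+d*(z-o[2])/d[2]
def tri(r1,r2):
    (o1,d1),(o2,d2)=r1,r2
    A=np.stack([d1,-d2],1); s=np.linalg.lstsq(A,o2-o1,rcond=None)[0]
    a=o1+d1*s[0]; b=o2+d2*s[1]; return (a+b)/2, np.linalg.norm(a-b)
E
python3 - <<'E'
from h import *
np.set_printoptions(precision=4,suppress=True)
s=sensors.observe(); print({k:np.round(v,3).tolist() for k,v in s.items()})
for n in ["side","top","wrist"]:
    im,d=eyes.capture(n); cv2.imwrite(f"pics/{n}0.png",im[:,:,::-1]); np.save(f"pics/{n}0.npy",d)
    print(n,eyes.camera_info(n)["T"])
    for l in ["cap_blue","pot_blue","tray","cap_white_end"]:
        for r in nets.place_of(n,l)[:2]:
            c=np.array(r["centre"])*[512,384]; print(l,c,round(r["score"],2), end=' ')
            u,v=np.clip(c.astype(int),0,[511,383]); print(pt(n,c,d[v,u]))
print(sensors.observe()["clock"])
E
```

```text
pics
{'clock': 0.0, 'q': [65.426, 27.373, 1.281, 89.177, -0.658, 63.558, -4.76], 'qvel': [-0.115, -0.074, 0.054, -0.014, 0.017, 0.084, 0.024], 'tau': [0.001, -58.285, 1.535, -27.261, -0.054, 0.017, 0.0], 'position': [0.213, -0.64, 0.239], 'tcp_rot': [[0.949, 0.315, -0.001], [0.315, -0.949, 0.002], [-0.0, -0.002, -1.0]], 'wrist_force': [0.959, -0.799, 0.073], 'wrist_torque': [0.029, 0.023, 0.016], 'finger_gap': 1.002}
side [[-0.9744 -0.1702  0.1466  0.3968]
 [-0.2238  0.6772 -0.7009  0.6524]
 [ 0.02   -0.7158 -0.698   0.7176]
 [ 0.      0.      0.      1.    ]]
cap_blue [270.8992 201.792 ] 0.86 [0.4967 0.0321 0.0703]
pot_blue [268.4928 219.8016] 0.89 [0.493  0.0737 0.0559]
tray [223.6928 308.6976] 0.68 [0.5378 0.2763 0.0046]
cap_white_end [278.784  109.5168] 0.57 [ 0.5649 -0.4372  0.008 ]
top [[ 0.0149 -0.9934  0.1141  0.4032]
 [-0.9998 -0.013   0.0178  0.0007]
 [-0.0162 -0.1144 -0.9933  1.2926]
 [ 0.      0.      0.      1.    ]]
cap_blue [251.904  214.1952] 0.78 [0.4913 0.0247 0.1036]
pot_blue [254.3104 211.392 ] 0.82 [0.4985 0.019  0.0999]
tray [163.0208 195.9168] 0.65 [0.5439 0.2616 0.0027]
tray [388.9152 200.9088] 0.44 [ 0.532  -0.3148  0.0645]
cap_white_end [390.2976 199.9104] 0.61 [ 0.5338 -0.3163  0.0719]
wrist [[ 0.3157 -0.9057 -0.283   0.2911]
 [-0.9488 -0.3014 -0.094  -0.6156]
 [-0.0002  0.2982 -0.9545  0.3851]
 [ 0.      0.      0.      1.    ]]
0.75
```

Run:
```python
import cv2
im=cv2.imread("pics/top0.png"); cv2.imwrite("pics/top0c.png",cv2.resize(im[140:260,120:440],None,fx=2.5,fy=2.5,interpolation=cv2.INTER_CUBIC))
```

```text
(no output)
```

View pics/top0c.png

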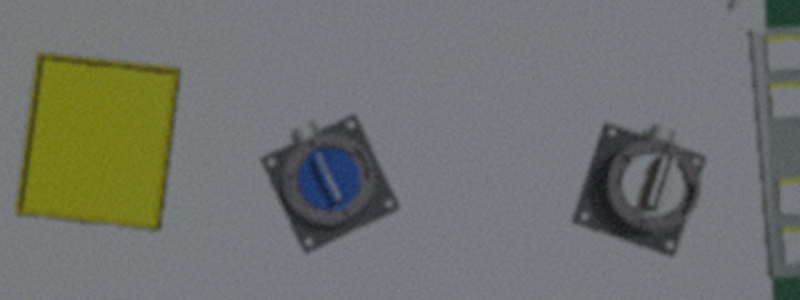

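View pics/side0.png

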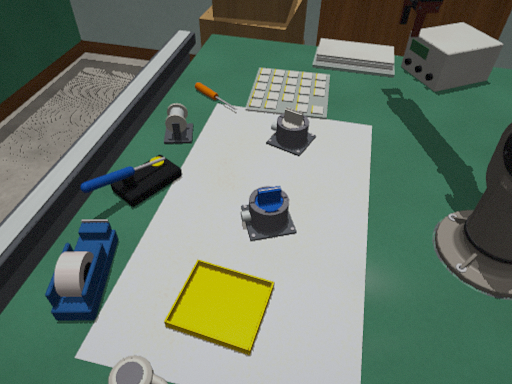

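The top view shows the tray at about px (160,197), the blue pot at (252,212) and the white pot at (382,211). The side view agrees. The nets' top "tray" hit at column 389 is really the white pot. Next I move the wrist camera over the blue pot.

Call:
{"method": "step_arm", "body": {"plan": [[0.6,1,0.2,0],[0.6,1,0.2,0],[0.6,1,0.2,0],[0.6,1,0.2,0],[0.6,1,0.2,0],[0.6,1,0,0],[0.6,1,0,0],[0.6,1,0,0],[0.6,1,0,0],[0.6,1,0,0]]}}

```text
clock: 1.75
position: [0.3934, -0.3393, 0.2699]
tcp_rot: [[0.949, 0.315, 0.0], [0.315, -0.949, -0.0], [0.0, 0.001, -1.0]]
wrist_force: [0.1, -0.5, -0.1]
finger_gap: 0.998
```

Call:
{"method": "step_arm", "body": {"plan": [[0.3,1,0,0],[0.3,1,0,0],[0.3,1,0,0],[0.3,1,0,0],[0.3,1,0,0],[0.3,1,0,0],[0.3,1,0,0],[0.3,1,0,0],[0.3,1,0,0],[0.2,1,0,0]]}}

```text
clock: 2.75
position: [0.4803, -0.0393, 0.2699]
tcp_rot: [[0.949, 0.315, 0.001], [0.315, -0.949, -0.0], [0.001, 0.0, -1.0]]
wrist_force: [0.1, -0.4, 0.6]
finger_gap: 0.998
```

```bash
cat > look.py <<'E'
from h import *
import sys,pickle
np.set_printoptions(precision=4,suppress=True)
tag=sys.argv[1]
s=sensors.observe(); info=eyes.camera_info("wrist"); im,d=eyes.capture("wrist")
print(s["clock"],s["position"],np.round(s["q"],1)); cv2.imwrite(f"pics/{tag}.png",im[:,:,::-1]); 
res={}
for l in sys.argv[2:]:
    for r in nets.place_of("wrist",l)[:2]:
        c=np.array(r["centre"])*[512,384]; res.setdefault(l,c); u,v=np.clip(c.astype(int),0,[511,383]); print(l,c,round(r["score"],2),pt("wrist",c,d[v,u],info))
pickle.dump((info,im,d,res,s),open(f"pics/{tag}.pkl","wb"))
E
python3 look.py w1 cap_blue pot_blue
```

```text
2.75 [ 0.4803 -0.0393  0.2699] [ 17.6   8.7 -22.3 111.5   3.8  60.5 -78. ]
cap_blue [207.4112 142.3872] 0.95 [0.5082 0.0237 0.1035]
```

Call:
{"method": "step_arm", "body": {"plan": [[0.2,1,0,0],[0.2,1,0,0],[0.2,0.5,0,0],[0,0,0,0]]}}

```text
clock: 3.3
position: [0.4983, 0.0354, 0.2698]
tcp_rot: [[0.948, 0.317, 0.0], [0.317, -0.948, 0.001], [0.001, -0.0, -1.0]]
wrist_force: [-0.3, -0.8, -0.4]
finger_gap: 1.0
```

```bash
python3 look.py w2 cap_blue pot_blue
```

```text
3.3 [0.4983 0.0354 0.2698] [ 11.3  10.8 -25.4 109.2   5.2  61.1 -87.7]
cap_blue [257.28   172.9152] 0.8 [0.5102 0.0332 0.103 ]
pot_blue [258.4064 163.584 ] 0.56 [0.5215 0.0356 0.1044]
```

View pics/w1.png

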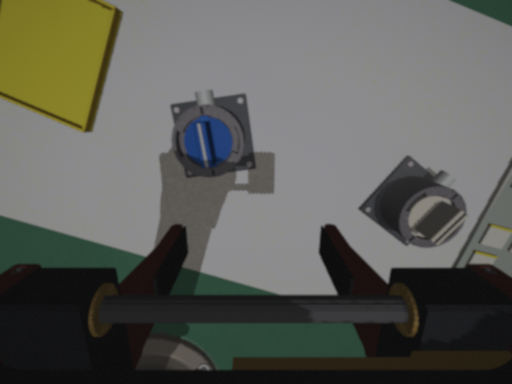

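View pics/w2.png

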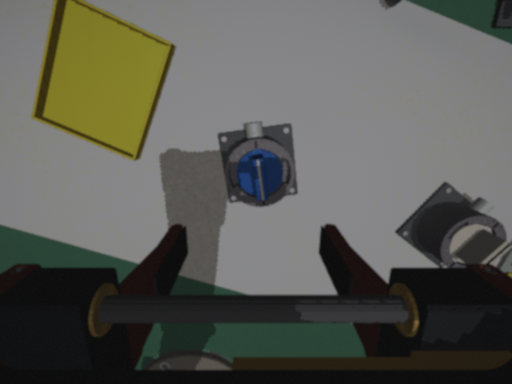

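Both wrist views show the blue cover at px (207,140) and (258,172), with the bar nearly vertical in the image. Next I fit the bar and collar geometry.

```bash
cat > fit.py <<'E'
from h import *
import pickle
from scipy.optimize import least_squares
np.set_printoptions(precision=4,suppress=True)
def cloud(name,info,d):
    K=np.array(info["intrinsics"]);T=np.array(info["T"])
    v,u=np.nonzero(d>0); p=np.stack([u,v,np.ones(len(u))])
    c=(np.linalg.inv(K)@p)*d[v,u]; w=T[:3,:3]@c+T[:3,3:4]; return w.T,u,v
if __name__=="__main__":
  for t in ["w1","w2"]:
    info,im,d,res,s=pickle.load(open(f"pics/{t}.pkl","rb"))
    P,u,v=cloud("wrist",info,d); near=np.hypot(P[:,0]-.508,P[:,1]-.028)<.06
    h,_=np.histogram(P[near,2],bins=np.arange(0,.13,.005)); print(t,h)
    b=near&(P[:,2]>.092)&(P[:,2]<.115); B=P[b]
    (c,sz,a)=cv2.minAreaRect((B[:,:2]*1000).astype(np.float32)); print("bar",len(B),np.median(B[:,2]),c,sz,a)
    m=B[:,:2].mean(0); w,V=np.linalg.eigh(np.cov(B[:,:2].T)); print("mean",m,"ang",np.degrees(np.arctan2(V[1,1],V[0,1])))
    k=near&(np.abs(P[:,2]-.069)<.006); C=P[k]; print("collar",len(C),np.median(C[:,2]))
    f=least_squares(lambda x:np.maximum(np.hypot(C[:,0]-x[0],C[:,1]-x[1])-.0455,0)+np.minimum(np.hypot(C[:,0]-x[0],C[:,1]-x[1])-.033,0),[.508,.028],loss="soft_l1",f_scale=.002); print("axis",f.x)
    # white line pixels within bar
    K=np.array(info["intrinsics"]);hsv=cv2.cvtColor(im,cv2.COLOR_RGB2HSV)
    mask=((hsv[...,0]>100)&(hsv[...,0]<130)&(hsv[...,1]>120)).astype(np.uint8)
    n,l,st,ce=cv2.connectedComponentsWithStats(mask); i=1+np.argmax(st[1:,4]); print("blue",st[i],ce[i])
E
python3 fit.py
```

```text
w1 [ 154  946   34    8    6   14   57  158   60  125  273   48  483 2195
  330   28   25   31   31   38  554    9    0    0    0]
bar 616 0.10322967181584242 (503.8038330078125, 26.82379913330078) (51.66716384887695, 14.27698040008545) 26.23691177368164
mean [0.5048 0.0264] ang -153.67641060305797
collar 2950 0.06842330828948606
axis [0.5008 0.0299]
blue [ 184  116   48   52 1662] [208.3851 140.7557]
w2 [ 173  878   31   10    7   11   52  168   62  113  237   55  494 2094
  262    6    9    7    7   10  490    5    0    0    0]
bar 509 0.10339040283702272 (503.9535827636719, 26.990829467773438) (52.01713180541992, 13.920832633972168) 26.515939712524414
mean [0.5053 0.0277] ang -153.59747064989196
collar 2780 0.0681557085066812
axis [0.5013 0.0261]
blue [ 237  149   45   52 1542] [259.0837 172.6115]
```

Run:
```python
import cv2
a=cv2.imread("pics/w1.png")[85:185,165:265]; b=cv2.imread("pics/w2.png")[115:215,210:310]
c=cv2.hconcat([cv2.resize(x,(400,400),interpolation=cv2.INTER_CUBIC) for x in (a,b)]); cv2.imwrite("pics/w12c.png",c)
```

```text
(no output)
```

View pics/w12c.png

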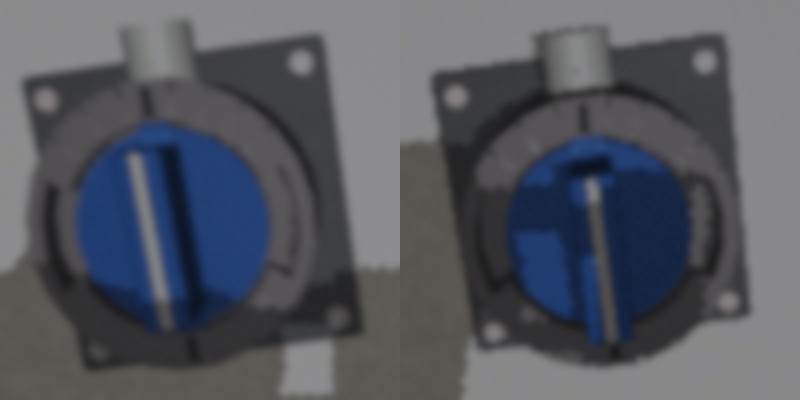

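Run:
```python
from fit import *
d0={n:np.load(f"pics/{n}0.npy") for n in ["top","side"]}
for n in d0:
    info=eyes.camera_info(n); P,u,v=cloud(n,info,d0[n]); im=cv2.imread(f"pics/{n}0.png")
    near=np.hypot(P[:,0]-.504,P[:,1]-.027)<.06
    B=P[near&(P[:,2]>.092)]; print(n,"bar",len(B),np.median(B[:,2]),B[:,:2].mean(0),cv2.minAreaRect((B[:,:2]*1000).astype(np.float32)))
    C=P[near&(abs(P[:,2]-.069)<.006)]
    f=least_squares(lambda x:np.maximum(np.hypot(C[:,0]-x[0],C[:,1]-x[1])-.0455,0)+np.minimum(np.hypot(C[:,0]-x[0],C[:,1]-x[1])-.033,0),[.508,.028],loss="soft_l1",f_scale=.002); print("axis",f.x,len(C),np.median(C[:,2]))
    hsv=cv2.cvtColor(im,cv2.COLOR_BGR2HSV); m=((hsv[...,0]>20)&(hsv[...,0]<35)&(hsv[...,1]>150)).astype(np.uint8)
    k,l,st,ce=cv2.connectedComponentsWithStats(m); i=1+np.argmax(st[1:,4])
    Y=P[(l[v,u]==i)&(P[:,2]<.05)]; print("tray",len(Y),np.percentile(Y[:,2],[5,50,95]),cv2.minAreaRect((Y[:,:2]*1000).astype(np.float32)))
# triangulation of cap_blue net pts across w1,w2
W=[pickle.load(open(f"pics/{t}.pkl","rb")) for t in ("w1","w2")]
# white line ends picked in zoom (x4)
e1=[(165+133/4,85+152/4),(165+166/4,85+329/4)]; e2=[(210+191/4,115+180/4),(210+213/4,115+345/4)]
for a,b in zip(e1,e2): print("line end",tri(ray("wrist",a,W[0][0]),ray("wrist",b,W[1][0])))
```

```text
top bar 125 0.10179987383494282 [0.5012 0.0272] ((501.3122253417969, 27.099559783935547), (51.27875518798828, 13.985513687133789), 25.66455841064453)
axis [0.5032 0.0271] 633 0.06683214877694743
tray 3510 [-0.0016  0.0029  0.017 ] ((542.4813232421875, 269.9764099121094), (148.19117736816406, 165.552490234375), 84.24661254882812)
side bar 185 0.10234740160812361 [0.5019 0.0301] ((502.11834716796875, 28.71316909790039), (51.75670623779297, 16.891460418701172), 25.831117630004883)
axis [0.5059 0.0187] 654 0.06788340310358126
tray 6434 [0.002  0.0043 0.0214] ((544.0232543945312, 270.1424560546875), (151.55958557128906, 170.47402954101562), 84.60816192626953)
line end (array([0.5263, 0.0381, 0.11  ]), np.float64(0.00021096298717320953))
line end (array([0.4821, 0.0162, 0.1122]), np.float64(0.00031058926924085254))
```

The cap axis comes out at (0.503, 0.0275), bar yaw about 26.2° and bar top at z ≈ 0.1025. The text's figures are 103 mm for the top and 52 x 14 for the bar, so this agrees. The views differ by up to 2.6 mm in x. Next I align and descend partway, then check.

Call:
{"method": "step_arm", "body": {"plan": [[0.15,-0.25,-1,0.65],[0,0,-1,0.65],[0,0,-1,0],[0,0,-0.8,0],[0,0,0,0]]}}

```text
clock: 3.95
position: [0.4999, 0.0246, 0.1529]
tcp_rot: [[0.898, 0.439, -0.006], [0.439, -0.898, -0.001], [-0.006, -0.002, -1.0]]
wrist_force: [0.1, 0.7, 0.5]
finger_gap: 0.999
```

```bash
python3 look.py w3 cap_blue
python3 - <<'E'
from fit import *
info,im,d,res,s=pickle.load(open("pics/w3.pkl","rb"))
P,u,v=cloud("wrist",info,d); b=(np.hypot(P[:,0]-.503,P[:,1]-.027)<.06)&(P[:,2]>.092)&(P[:,2]<.112); B=P[b]
print(len(B),np.median(B[:,2]),cv2.minAreaRect((B[:,:2]*1000).astype(np.float32)))
print(np.round(s["q"],1),s["tcp_rot"],s["wrist_force"])
E
```

```text
3.95 [0.4999 0.0246 0.1529] [ 10.8  19.3 -24.7 115.8  10.8  47.3 -84.1]
cap_blue [249.3952 198.6048] 0.7 [0.5149 0.034  0.1054]
cap_blue [44.3904 39.5136] 0.45 [0.5425 0.2682 0.0054]
1187 0.1033443333733266 ((503.85589599609375, 27.249876022338867), (52.084312438964844, 14.009371757507324), 26.331172943115234)
[ 10.8  19.3 -24.7 115.8  10.8  47.3 -84.1] [[ 0.8984  0.4391 -0.0062]
 [ 0.4391 -0.8985 -0.0012]
 [-0.0061 -0.0016 -1.    ]] [0.0962 0.7053 0.5109]
```

View pics/w3.png

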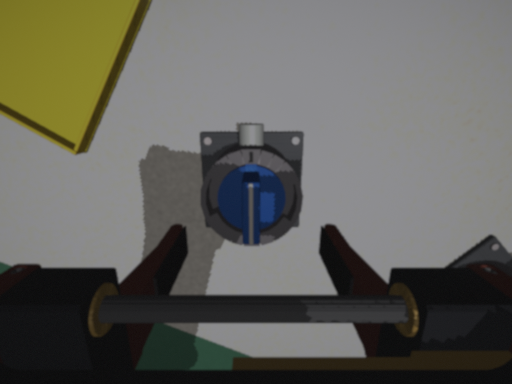

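Call:
{"method": "step_arm", "body": {"plan": [[0,0,-0.5,0],[0,0,-0.4,0],[0,0,0,0],[0,0,0,0]]}}

```text
clock: 4.45
position: [0.5026, 0.0268, 0.1293]
tcp_rot: [[0.898, 0.441, 0.001], [0.441, -0.898, -0.0], [0.0, 0.0, -1.0]]
wrist_force: [0.1, 0.0, -0.0]
finger_gap: 1.002
```

Call:
{"method": "step_arm", "body": {"plan": [[0.02,0.01,-0.5,0],[0,0,-0.5,0],[0,0,-0.25,0],[0,0,0,0],[0,0,0,0]]}}

```text
clock: 4.95
position: [0.5034, 0.0273, 0.0918]
tcp_rot: [[0.897, 0.441, 0.001], [0.441, -0.897, 0.0], [0.001, 0.0, -1.0]]
wrist_force: [-0.0, 0.0, 0.5]
finger_gap: 1.003
```

Call:
{"method": "step_arm", "body": {"gripper": -1, "plan": [[0,0,0,0],[0,0,0,0],[0,0,0,0],[0,0,0,0],[0,0,0,0],[0,0,0,0],[0,0,0,0],[0,0,0,0]]}}

```text
clock: 5.75
position: [0.5029, 0.0272, 0.0911]
tcp_rot: [[0.897, 0.441, -0.0], [0.441, -0.897, -0.0], [-0.0, -0.0, -1.0]]
wrist_force: [-0.6, 0.7, 0.3]
finger_gap: 0.313
```

Call:
{"method": "step_arm", "body": {"plan": [[0,0,0,0],[0,0,0,0],[0,0,0,0],[0,0,0,0],[0,0,0,0]]}}

```text
clock: 6.25
position: [0.5028, 0.0276, 0.0911]
tcp_rot: [[0.897, 0.441, -0.0], [0.441, -0.897, 0.0], [-0.0, -0.0, -1.0]]
wrist_force: [-1.4, 0.2, 1.3]
finger_gap: 0.158
```

Call:
{"method": "step_arm", "body": {"plan": [[0,0,-0.1,0],[0,0,-0.1,0],[0,0,-0.07,0],[0,0,0,0],[0,0,0,0]]}}

```text
clock: 6.75
position: [0.5028, 0.0275, 0.0833]
tcp_rot: [[0.897, 0.441, -0.0], [0.441, -0.897, 0.0], [-0.0, -0.0, -1.0]]
wrist_force: [-3.0, 2.6, 6.2]
finger_gap: 0.158
```

Call:
{"method": "step_arm", "body": {"plan": [[0,0,-0.02,0.3],[0,0,0,0.5],[0,0,0,0.5],[0,0,0,0.5],[0,0,0,0.5],[0,0,0,0]]}}

```text
clock: 7.35
position: [0.5042, 0.027, 0.0832]
tcp_rot: [[0.766, 0.643, 0.002], [0.643, -0.766, -0.0], [0.002, 0.002, -1.0]]
wrist_force: [-1.2, -0.1, 7.2]
finger_gap: 0.157
```

```bash
cat > st.py <<'E'
from h import *
s=sensors.observe(); R=np.array(s["tcp_rot"]); print(s["clock"],np.round(s["position"],4),"yaw",round(np.degrees(np.arctan2(R[1,0],R[0,0])),2),"F",np.round(s["wrist_force"],1),"M",np.round(s["wrist_torque"],2),"gap",round(s["finger_gap"]*88,1),np.round(s["q"],1))
E
python3 st.py; python3 look.py w4 cap_blue
```

```text
7.35 [0.5042 0.027  0.0832] yaw 40.04 F [-1.2 -0.1  7.2] M [0.05 0.17 0.04] gap 13.8 [ 11.   26.1 -25.9 118.2  17.8  39.2 -76.4]
7.35 [0.5042 0.027  0.0832] [ 11.   26.1 -25.9 118.2  17.8  39.2 -76.4]
cap_blue [254.9248 229.4016] 0.93 [0.521  0.0387 0.0962]
```

View pics/w4.png

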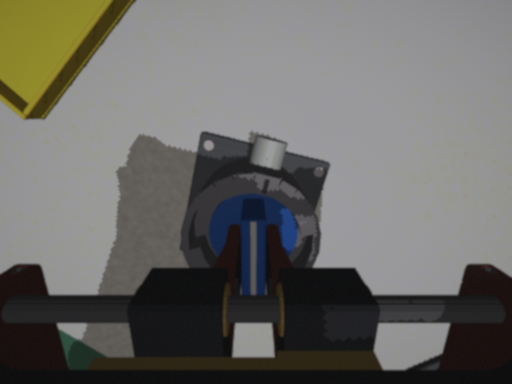

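The bar stays vertical in the jaws (col 254) while the pot turns relative to it. The moment is small, so I keep turning.

Call:
{"method": "step_arm", "body": {"plan": [[0,0,0,0.6],[0,0,0,0.6],[0,0,0,0.6],[0,0,0,0.6],[0,0,0,0.6],[0,0,0,0.6],[0,0,0,0.6],[0,0,0,0.6],[0,0,0,0.6],[0,0,0,0]]}}

```text
clock: 8.45
position: [0.5045, 0.0272, 0.0833]
tcp_rot: [[0.302, 0.953, 0.003], [0.953, -0.302, 0.0], [0.001, 0.003, -1.0]]
wrist_force: [0.3, 0.6, 7.2]
finger_gap: 0.16
```

```bash
python3 st.py
```

```text
8.45 [0.5045 0.0272 0.0833] yaw 72.45 F [0.3 0.6 7.2] M [0.05 0.03 0.07] gap 14.1 [ 17.2  27.7 -33.6 117.8  23.2  40.8 -48.8]
```

Call:
{"method": "step_arm", "body": {"plan": [[0,0,0,0.6],[0,0,0,0.6],[0,0,0,0.6],[0,0,0,0.6],[0,0,0,0.6],[0,0,0,0.6],[0,0,0,0.6],[0,0,0,0.6],[0,0,0,0.6],[0,0,0,0]]}}

```text
clock: 9.45
position: [0.5045, 0.0271, 0.0832]
tcp_rot: [[-0.256, 0.967, 0.003], [0.967, 0.256, 0.0], [-0.0, 0.003, -1.0]]
wrist_force: [0.9, -0.4, 7.1]
finger_gap: 0.155
```

```bash
python3 st.py
```

```text
9.45 [0.5045 0.0271 0.0832] yaw 104.85 F [ 0.9 -0.4  7.1] M [ 0.02 -0.07  0.08] gap 13.6 [ 23.1  29.7 -41.3 117.4  28.8  42.9 -21.2]
```

Call:
{"method": "step_arm", "body": {"plan": [[0,0,0,0.6],[0,0,0,0.4],[0,0,0,0],[0,0,0,0]]}}

```text
clock: 9.85
position: [0.5045, 0.0272, 0.0833]
tcp_rot: [[-0.354, 0.935, 0.003], [0.935, 0.354, 0.0], [-0.001, 0.003, -1.0]]
wrist_force: [-0.2, -0.7, 6.2]
finger_gap: 0.16
```

```bash
python3 st.py; python3 look.py w5 cap_blue
```

```text
9.85 [0.5045 0.0272 0.0833] yaw 110.76 F [-0.2 -0.7  6.2] M [ 0.03 -0.11  0.06] gap 14.1 [ 24.1  30.2 -42.7 117.4  29.8  43.3 -16.2]
9.85 [0.5045 0.0272 0.0833] [ 24.1  30.2 -42.7 117.4  29.8  43.3 -16.2]
cap_blue [251.8016 229.7088] 0.7 [0.4968 0.0452 0.0959]
```

View pics/w5.png

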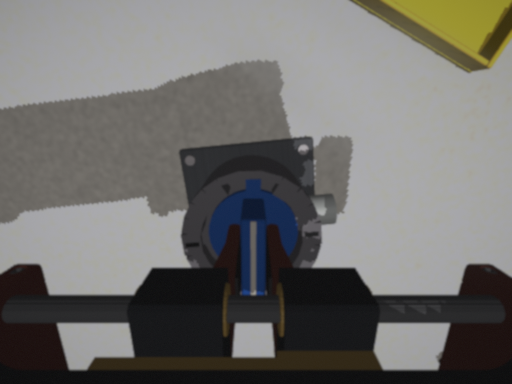

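The cover has turned about 84.5° and a blue lug shows at (252,186) in the slot. I lift gently first.

Call:
{"method": "step_arm", "body": {"plan": [[0,0,0.15,0],[0,0,0.2,0],[0,0,0.2,0],[0,0,0.2,0],[0,0,0,0]]}}

```text
clock: 10.45
position: [0.5029, 0.027, 0.1054]
tcp_rot: [[-0.354, 0.935, 0.0], [0.935, 0.354, -0.0], [-0.0, 0.0, -1.0]]
wrist_force: [-0.1, 0.2, -1.5]
finger_gap: 0.156
```

```bash
python3 st.py
```

```text
10.45 [0.5029 0.027  0.1054] yaw 110.76 F [-0.1  0.2 -1.5] M [ 0.   -0.11  0.03] gap 13.7 [ 25.6  28.2 -44.3 116.7  27.5  45.7 -14.3]
```

Call:
{"method": "step_arm", "body": {"plan": [[0,0,0.6,0],[0,0,0.8,0],[0,0,0.6,0],[0,0.4,0,0],[0.1,0.7,0,0],[0.2,0.9,0,0],[0.2,0.9,0,0],[0.2,0.9,0,0],[0.2,0.9,0,0],[0.2,0.9,0,0]]}}

```text
clock: 11.45
position: [0.535, 0.1969, 0.1633]
tcp_rot: [[-0.355, 0.935, -0.002], [0.935, 0.355, -0.001], [0.0, -0.002, -1.0]]
wrist_force: [0.2, -1.0, -1.0]
finger_gap: 0.159
```

Call:
{"method": "step_arm", "body": {"plan": [[0.2,0.9,0,0],[0.05,0.9,0,0],[0,0.7,0,0],[0,0,0,0],[0,0,0,0],[0,0,0,0]]}}

```text
clock: 12.05
position: [0.5432, 0.2689, 0.1639]
tcp_rot: [[-0.354, 0.935, -0.001], [0.935, 0.354, -0.002], [-0.001, -0.002, -1.0]]
wrist_force: [-0.4, -1.0, -0.8]
finger_gap: 0.156
```

```bash
python3 st.py; python3 look.py w6 cap_blue
python3 - <<'E'
from h import *
for n in ["side","top"]:
    im,d=eyes.capture(n); cv2.imwrite(f"pics/{n}1.png",im[:,:,::-1])
a=cv2.imread("pics/side1.png"); b=cv2.imread("pics/w6.png"); cv2.imwrite("pics/c1.png",cv2.resize(cv2.hconcat([a,b]),(800,300)))
E
```

```text
12.05 [0.5432 0.2689 0.1639] yaw 110.72 F [-0.4 -1.  -0.8] M [-0.12 -0.09  0.08] gap 13.7 [  1.2  32.8 -45.9 100.5  27.2  58.5 -34. ]
12.05 [0.5432 0.2689 0.1639] [  1.2  32.8 -45.9 100.5  27.2  58.5 -34. ]
cap_blue [249.4976 228.7872] 0.68 [0.5343 0.2869 0.1763]
cap_blue [254.9248 179.5968] 0.56 [0.531  0.3042 0.1373]
```

View pics/c1.png

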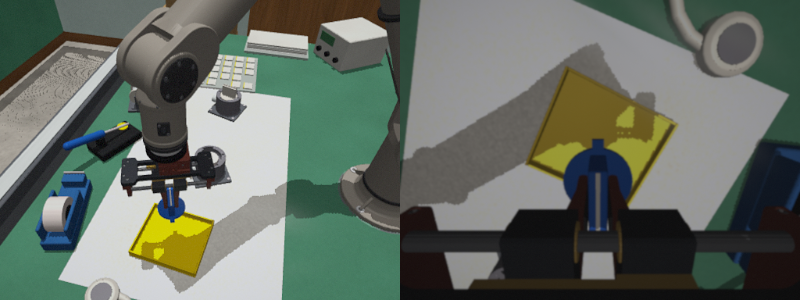

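The cover is upright in the jaws over the tray, so I lower it.

Call:
{"method": "step_arm", "body": {"plan": [[0,0,-0.5,0],[0,0,-0.8,0],[0,0,-0.8,0],[0,0,-0.8,0],[0,0,-0.6,0],[0,0,-0.4,0],[0,0,0,0],[0,0,0,0]]}}

```text
clock: 13.05
position: [0.5437, 0.2706, 0.0483]
tcp_rot: [[-0.355, 0.935, 0.0], [0.935, 0.355, 0.0], [0.0, 0.0, -1.0]]
wrist_force: [0.1, -0.1, -0.7]
finger_gap: 0.159
```

```bash
python3 st.py
```

```text
13.05 [0.5437 0.2706 0.0483] yaw 110.78 F [ 0.1 -0.1 -0.7] M [-0.07 -0.08 -0.04] gap 14.0 [ -2.9  40.9 -40.5 104.4  34.9  47.9 -40. ]
```

Call:
{"method": "step_arm", "body": {"plan": [[0,0,-0.1,0],[0,0,-0.1,0],[0,0,-0.1,0],[0,0,-0.06,0],[0,0,0,0],[0,0,0,0]]}}

```text
clock: 13.65
position: [0.5434, 0.2702, 0.0372]
tcp_rot: [[-0.355, 0.935, -0.0], [0.935, 0.355, -0.0], [0.0, -0.0, -1.0]]
wrist_force: [0.7, 0.3, -0.6]
finger_gap: 0.16
```

```bash
python3 st.py
```

```text
13.65 [0.5434 0.2702 0.0372] yaw 110.78 F [ 0.7  0.3 -0.6] M [-0.08 -0.08  0.03] gap 14.1 [ -3.3  41.7 -39.9 104.6  35.7  46.9 -40.6]
```

Call:
{"method": "step_arm", "body": {"plan": [[0,0,-0.04,0],[0,0,-0.03,0],[0,0,0,0],[0,0,0,0]]}}

```text
clock: 14.05
position: [0.5435, 0.2703, 0.0352]
tcp_rot: [[-0.355, 0.935, 0.0], [0.935, 0.355, 0.0], [-0.0, 0.0, -1.0]]
wrist_force: [-0.7, -0.1, 0.8]
finger_gap: 0.155
```

```bash
python3 st.py
```

```text
14.05 [0.5435 0.2703 0.0352] yaw 110.78 F [-0.7 -0.1  0.8] M [-0.08 -0.04  0.02] gap 13.6 [ -3.4  41.8 -39.7 104.7  35.8  46.8 -40.7]
```

Call:
{"method": "step_arm", "body": {"plan": [[0,0,-0.03,0],[0,0,0,0],[0,0,0,0]]}}

```text
clock: 14.35
position: [0.5435, 0.2703, 0.0352]
tcp_rot: [[-0.355, 0.935, 0.001], [0.935, 0.355, -0.0], [-0.001, 0.0, -1.0]]
wrist_force: [-3.6, -3.3, 8.9]
finger_gap: 0.16
```

Contact is confirmed: z stopped at 0.0352 with 9 N upward. I ease off and open.

Call:
{"method": "step_arm", "body": {"plan": [[0,0,0.03,0],[0,0,0,0]]}}

```text
clock: 14.55
position: [0.5436, 0.2703, 0.0352]
tcp_rot: [[-0.355, 0.935, 0.0], [0.935, 0.355, 0.0], [0.0, 0.0, -1.0]]
wrist_force: [-0.3, -1.3, 3.6]
finger_gap: 0.152
```

Call:
{"method": "step_arm", "body": {"gripper": 0.2, "plan": [[0,0,0,0],[0,0,0,0],[0,0,0,0],[0,0,0,0],[0,0,0,0],[0,0,0,0],[0,0,0,0]]}}

```text
clock: 15.25
position: [0.5435, 0.2702, 0.0351]
tcp_rot: [[-0.355, 0.935, -0.0], [0.935, 0.355, -0.0], [0.0, -0.0, -1.0]]
wrist_force: [0.5, 0.3, 0.4]
finger_gap: 0.601
```

Released. Next I retreat straight up and check.

Call:
{"method": "step_arm", "body": {"plan": [[0,0,0.3,0],[0,0,0.6,0],[0,0,1,0],[0,0,1,0],[0,0,1,0],[0,0,1,0],[0,0,1,0],[0,0,1,0],[0,0,0,0],[0,0,0,0]]}}

```text
clock: 16.25
position: [0.5436, 0.2705, 0.2438]
tcp_rot: [[-0.355, 0.935, 0.002], [0.935, 0.355, 0.001], [-0.0, 0.003, -1.0]]
wrist_force: [0.2, -0.7, 0.2]
finger_gap: 0.6
```

```bash
python3 st.py; python3 look.py w7 cap_blue
python3 - <<'E'
from fit import *
for n in ["side","top"]:
    im,d=eyes.capture(n); cv2.imwrite(f"pics/{n}2.png",im[:,:,::-1])
info,im,d,res,s=pickle.load(open("pics/w7.pkl","rb")); P,u,v=cloud("wrist",info,d)
B=P[(np.hypot(P[:,0]-.5435,P[:,1]-.27)<.06)&(P[:,2]>.038)&(P[:,2]<.06)]; print("bar",len(B),np.percentile(B[:,2],[10,50,90]),cv2.minAreaRect((B[:,:2]*1000).astype(np.float32)))
a=cv2.imread("pics/side2.png"); b=cv2.imread("pics/w7.png"); cv2.imwrite("pics/c2.png",cv2.resize(cv2.hconcat([a,b]),(800,300)))
E
```

```text
16.25 [0.5436 0.2705 0.2438] yaw 110.79 F [ 0.2 -0.7  0.2] M [-0.01 -0.05 -0.02] gap 52.8 [  3.3  28.1 -48.6  96.2  22.9  66.  -30.6]
16.25 [0.5436 0.2705 0.2438] [  3.3  28.1 -48.6  96.2  22.9  66.  -30.6]
cap_blue [249.3952 170.688 ] 0.93 [0.5373 0.2746 0.0478]
bar 435 [0.0462 0.0473 0.0484] ((543.869873046875, 270.6427001953125), (13.271222114562988, 51.88578796386719), 20.681520462036133)
```

View pics/c2.png

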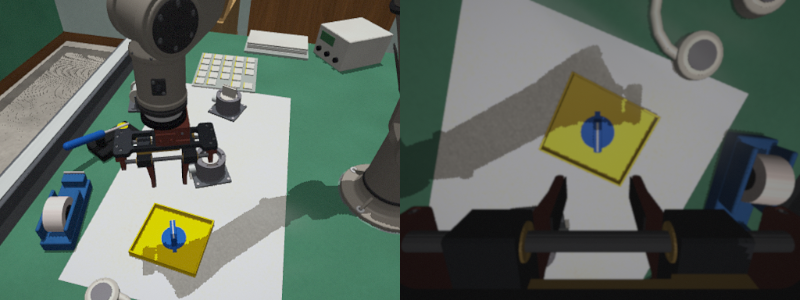

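The cover sits flat and upright in the middle of the tray. The bar top is at 0.047, which is floor 4 + 43, and the blue pot is empty. The white cover looks unchanged and the gripper is clear.

```bash
python3 -c "
from rig import order,sensors
print(order.close_job()); print(sensors.observe()['clock'])"
```

```text
the job is handed in; nothing more can be done
None
the job is handed in; nothing more can be done
```

The blue cover is off its pot and standing right side up in the yellow tray; the job was handed in at about 16.4 s of the 48 s allowed.

- **Removal:** I gripped the bar across its width, pressed about 8 mm down at 6–7 N and turned it 84.5° anticlockwise. The turning moment stayed at or below about 0.1 N m, so nothing was forced, and the cover lifted straight out with no resistance beyond its own weight. It touched the tray floor with a brief 9 N push, which I eased off before releasing.
- **Last checks:** The bar top measures z = 0.047 m (4 mm floor plus 43 mm) and is level to about 1 mm. It lies at (0.544, 0.271), within about 1 mm of the tray's measured centre. The gripper is about 0.2 m clear. The blue pot is empty, and I never went near the white cover after passing over it; it looks unchanged in the side view.
- **Disagreements:** The cameras differed by up to about 2.6 mm on the cover's starting x. One net reported the white pot as a tray at low score, which I ignored. My hand-picked stereo points on the white line came out 7–9 mm too high, so I used the depth readings instead (103 mm, as the text says).

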